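Open a push-and-turn fuel sample bottle

ROBOT

A 6-joint arm with a two-finger parallel gripper is mounted at the origin on the work surface. World frame = base frame: x ahead of the robot, y to its left, z up, the work surface at z = 0. Lengths are in m, angles in rad, forces in N, time in s.
With the tool pointing down it reaches from about 0.35 to 0.975 m from the base axis. Payload 4.9 kg.
Tool frame: the origin (TCP) lies on the centre line of the jaws, within the pads' length; the fingertips stand 17 mm ahead of it and the grasp point (between the pads) lies 2 mm behind it (ctrl.tcp_to_tips is the x of the fingertips in the tool frame, in m); x points along the fingers, z is the direction in which the jaws open and shut, and the axes are right-handed (so a half turn about x gives the same grasp; the last joint's range is limited). The gripper opens to 85 mm and grips with 20 to 120 N. Pads are 22 mm wide; open, the fingers measure 114 mm over their backs; the gripper's body (76 mm by 85 mm) begins 54 mm behind the grasp point. The pads swing forward as they close: fully open they stand 13 mm farther back than shut.
Start: joints at [1.105, 0.053, 1.613, -0, 1.476, -0.119], TCP at [0.212, 0.588, 0.218] pointing down, gripper open.
Joint ranges: [-3.01, 3.01], [-1.01, 2.22], [0.06, 2.58], [-1.02, 4.17], [0.09, 2.62], [-3.14, 3.14]. Speed limits (rad/s): [2.57, 2.57, 3.14, 3.14, 3.14, 3.14].

INTERFACE

Orientations are given as a rotation vector (axis times angle).
In Python, from station import ctrl, cams, finder gives the robot as it stands.
- The arm moves only by the tool step_arm, never from a script. Its argument "moves" is a list of rows, each a list of 3 entries, a list of its own where there are three numbers: the shift along the tool's x, y, z in cm, then the turn, a rotation vector about the tool's x, y, z in degrees, then the opening, from 0 (shut) to 1 (fully open). A call has exactly 10 rows; each row is the pose to reach, as a shift and turn from the pose measured when the call began, along the tool's axes at that moment; what a row does not reach only later rows make up. A row lasts 1/12 s, in which the tool goes at most 41.7 mm and 7.16 degrees, less where a joint would pass 70% of its speed; a pose out of reach is approached as far as the arm can. A call with a gripper value outside its range is refused whole. The fingers move at their own pace and stop on an object; "grip_force" is the grip in N (left out, the last holds). Time passes only in rows, so rows that repeat a pose let the fingers close, or fill a call up. It gives the time, the measured TCP pose, the force and the opening at its end, in the units of the state.
- ctrl.get_obs(): the state, without advancing time (a new reading comes with each control period).
- cams.get_image(name): name is "scene" or "top"; returns a dict with "pixels" (384x512x3 uint8, blue, green, red), "fx", "fy", "cx", "cy" (pixels), "position" and "attitude" of the camera in the world. Camera axes: x right, y up, looking along -z (the intrinsics and any distortion apply to the point x, -y, -z); pixel columns grow to the right and rows downward; lengths in m; the calibration is good to about 2 mm. A picture is of the moment at which its call begins. There is no depth.
- ctrl.finish_job(): hands the job in, once; it reports no verdict.
Trained networks look in the newest picture that a camera, given by its name, has taken for a name from the list of things; names that differ only in an ending like _2 or _b are one class to them, and where a whole thing is asked for, a point or a joint stands for the part that bears it (a point fixed in the world has none). Each returns a list of dicts, best first, with "conf" (0 to 1); they miss things now and then, are a little off and sometimes report something else, mostly with a low value. They report only what shows in the picture. A call takes as long as a camera call. They do not tell look-alikes from the thing itself.
- finder.find_in(camera, name): "at" ([column, row] in pixels, amid what is visible of it).
- finder.regions_of(camera, name): "region" (384x512 bool, what is visible of it) and "at" ([column, row] in pixels, amid what is visible of it).
- finder.tip_of(camera, name): "at" ([column, row] in pixels: a listed point, or the origin of a listed thing).
The state is a dict: "t": time; "q": joint angles; "dq": joint speeds; "effort": joint torques, N m; "tool_pos": TCP position; "tool_rot": TCP orientation; "contact_force": force on the tool from outside, world axes, zero at the start; "wrist_torque": the same for the moment, N m; "opening": finger opening in m.
Only numpy, scipy, OpenCV 4.12 (cv2) and the standard library are available. Lean on these libraries where they do the work, as an engineer would, in place of code of your own. Each camera call takes 0.05 s, during which the arm holds its last target. There are 200 camera calls.

TASK

Open the fuel sample bottle that is clamped in the round steel foot: press its safety cap down, and while it is down turn it anticlockwise (seen from above) about a fifth of a turn until it is free, then lift it straight up. Finish while still holding the cap in the gripper, still and level, straight above the bottle's neck and about 6 cm higher than where it sat; do not put it down or let it go. Leave the other bottles and the tape roll where they are.

Things in the scene. Friction and masses are not known exactly. Their poses are not given: they have to be found in the camera images.
- cap_mid (a point): centre, half-way up, of the loose white ribbed safety cap on the clamped bottle: round, 48 mm across, 34 mm tall, about 40 g, z axis up; this point is 173.5 mm above the work surface while locked. May be gripped at any yaw. A raised bar 36 x 5 mm on its top lies along its x axis, which is parallel to the station's x axis while locked
- cap: the same cap; origin at the centre of its underside. A spring holds it up with about 6 N; pressing takes 9 N at 4 mm down, where the lock lets go, and 11 N at 6.5 mm, a hard stop. Kept down it turns anticlockwise seen from above: free to lift from 50 to 90 degrees (aim for 70), where it meets a stop. It does not turn clockwise, nor without being pressed
- station: fixed round steel foot 150 mm across, 10 mm thick, with an amber bottle 72 mm across in a dark steel clamp at its middle; origin at the centre of the foot's underside, on the work surface and the bottle's upright axis; z up. The bottle narrows above 98 mm height; its neck under the cap is 36 mm across with a bead 46 mm across, top at 150 mm height
- mouth (a point): centre of the top of the bottle's neck, hidden in the cap, 169.5 mm above the work surface, on the bottle's axis
- bottle_a: bystander: loose, ordinary amber bottle with a label and a narrow cap, 84 mm across, 190 mm tall, not clamped; origin at the centre of its underside
- bottle_b: bystander: a second such loose bottle at the far side, 84 mm across, 190 mm tall; origin at the centre of its underside
- tape: bystander: roll of tape lying flat, 92 mm across, 40 mm tall; origin at the centre of its underside
Things that resemble listed ones, but are neither listed nor needed, are in the scene too. Of the things shaped like the cap, the white one is meant.

How it is judged:
On the way, in this order (a step that is already met when the one before it is completed fails the run):
1. the cap is pressed down (3 mm or more) while still in its locked turn (z of cap_mid in the frame of station below 0.1705 m and angle between the x axis of cap_mid and the x axis of station, either way round below 0.35 rad).
2. the cap is turned free (45 degrees or more) while still on the neck (angle between the x axis of cap_mid and the x axis of station, either way round above 0.785 rad and z of cap_mid in the frame of station below 0.179 m and horizontal distance between cap_mid and mouth below 0.01 m).
3. the cap is lifted clear above the neck (z of cap_mid in the frame of station above 0.2085 m and horizontal distance between cap_mid and mouth below 0.03 m), for 0.1 s.
At the end, for the whole second after the job is handed in: The cap is held in the fingers, 35 to 110 mm higher than where it sat locked, its centre within 25 mm sideways of the bottle's axis, within about 14 degrees of level, still (under 20 mm/s) and touching nothing but the gripper (z of cap_mid in the frame of station between 0.2085 and 0.2835 m and horizontal distance between cap_mid and mouth below 0.025 m and angle between cap_mid's own z axis and vertical below 0.25 rad and linear speed of cap below 0.02 m/s and contact force between the fingers and cap above 1 N and contact force between cap and station below 0.05 N); the arm keeps its last pose, push and grip.
It fails at once if a bystander is moved more than 30 mm or tipped (distance of any of bottle_a, bottle_b, tape from where it was at the start of the episode above 0.03 m or angle between any of bottle_a, bottle_b's own z axis and vertical above 0.4 rad).
It also fails if it takes over 32 s, if anything falls off the work surface, if the arm or the gripper's body presses on something with over 40 N, if the wrist force passes 120 N, or if a joint passes its speed limit or range.

## Working session

There is one attempt and no reset: what is moved stays moved. The work goes in short steps, Python scripts to look and compute and a tool call to move; the robot and the scene stay as the last step left them, time stands still between calls to the robot, and variables do not carry over. Pictures are saved under pics/ and viewed, on a budget of 10 in all, crops included, one or two more only if the job needs it, and the job is handed in when it is done.

Besides the shell and the picture viewer there is one more tool, called as name(argument=value, ...) on one line, values as JSON. step_arm: Moves the arm, as the interface text tells. Its arguments: {"type":"object","properties":{"moves":{"type":"array"},"grip_force":{"type":"number"}},"required":["moves"]}

```bash
mkdir -p pics; cat > h.py <<'E'
import numpy as np,cv2
from scipy.spatial.transform import Rotation as R
from station import ctrl,cams,finder
def rot(a):
    a=np.array(a,float)
    if a.shape==(3,3): return a
    return (R.from_rotvec(a) if a.size==3 else R.from_quat(a)).as_matrix()
def ray(im,p):
    d=np.array([(p[0]-im['cx'])/im['fx'],-(p[1]-im['cy'])/im['fy'],-1.])
    return np.array(im['position']),rot(im['attitude'])@d
def at_z(im,p,z):
    o,d=ray(im,p); return o+d*(z-o[2])/d[2]
def proj(im,P):
    c=rot(im['attitude']).T@(np.array(P)-im['position'])
    return np.array([im['cx']+im['fx']*c[0]/-c[2],im['cy']-im['fy']*c[1]/-c[2]])
E
python3 - <<'E'
from h import *
ims={}
for n in("scene","top"):
    im=cams.get_image(n);ims[n]=im;print(n,{k:v for k,v in im.items() if k!='pixels'})
    for th in("cap_mid","station","bottle_a","tape"):
        for f in(finder.tip_of,finder.find_in):
            for r in f(n,th)[:4]: print(th,f.__name__,np.round(r['at'],1),round(r['conf'],2),np.round(at_z(im,r['at'],{'cap_mid':.1735}.get(th,0)),3))
cv2.imwrite('pics/a.png',ims['scene']['pixels']);cv2.imwrite('pics/b.png',ims['top']['pixels'])
print(ctrl.get_obs())
E
```

```text
scene {'fx': 421.6934483006292, 'fy': 421.6934483006292, 'cx': 254.5408208878511, 'cy': 191.81612012400498, 'position': array([1.18367841, 0.05749813, 0.77667016]), 'attitude': array([0.54936009, 0.62532939, 1.62543569])}
cap_mid call [150.3 173.5] 0.71 [ 0.621 -0.231  0.174]
cap_mid call [282.4 204.9] 0.7 [0.666 0.04  0.174]
cap_mid call [211.3 147.7] 0.66 [ 0.527 -0.126  0.174]
cap_mid call [150.8 173.3] 0.97 [ 0.62  -0.23   0.174]
cap_mid call [283.8 204.4] 0.63 [0.664 0.043 0.174]
cap_mid call [209.6 148. ] 0.58 [ 0.529 -0.129  0.174]
station call [213.8 196.9] 0.86 [ 0.515 -0.135  0.   ]
station call [213.2 193.7] 0.83 [ 0.505 -0.138  0.   ]
bottle_a call [285.8 275.3] 0.8 [0.71  0.061 0.   ]
bottle_a call [343.6 226.5] 0.68 [0.562 0.182 0.   ]
bottle_a call [348.1 202.7] 0.92 [ 0.487  0.193 -0.   ]
bottle_a call [287.3 256. ] 0.67 [0.661 0.06  0.   ]
bottle_a call [197.1 247.4] 0.3 [ 0.667 -0.141  0.   ]
tape call [202.1 262.1] 0.91 [ 0.703 -0.121  0.   ]
tape call [195.2 249. ] 0.85 [ 0.672 -0.144  0.   ]
top {'fx': 445.36896301994085, 'fy': 445.36896301994085, 'cx': 256.12603
[... 755 characters left out ...]
89.3 219.9] 0.55 [ 0.528 -0.122  0.   ]
{'t': 0.9, 'q': array([ 1.10496469e+00,  5.26684234e-02,  1.61288387e+00,  3.86516320e-05,
        1.47600871e+00, -1.19023688e-01]), 'dq': array([-8.66138936e-05,  6.34215419e-05,  8.87357001e-04, -2.44938300e-03,
        1.02559022e-03, -5.26212374e-04]), 'effort': array([ 1.74149850e-04, -3.93683124e+01, -3.70472467e+01, -1.67183648e-04,
        2.64848741e-04, -1.87499595e-06]), 'tool_pos': array([0.21243325, 0.58777695, 0.21773282]), 'tool_rot': array([-0.94999636,  1.35353551,  0.95007718]), 'contact_force': array([-0.36666461, -0.12857357, -0.42479177]), 'wrist_torque': array([0.01945651, 0.01764416, 0.02772696]), 'opening': 0.08528008980256975}
```

View pics/a.png

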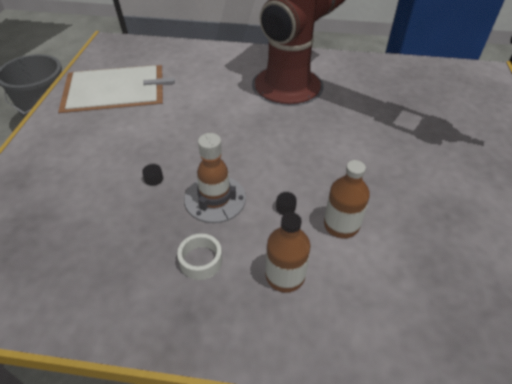

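View pics/b.png

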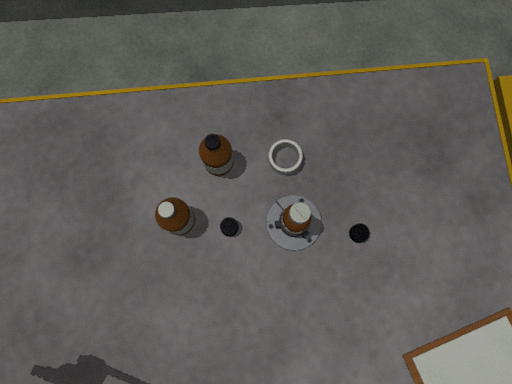

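The scene view shows the white cap on the clamped bottle at (210,147), and the top view shows it at (300,213). The look-alikes are the black caps at scene (152,174) and (286,203) and at top (359,233) and (229,227), plus the narrow caps on the loose bottles. Only the white one at (210,147) sits above the steel foot. I'll refine its position and confirm with a crop.

```bash
python3 - <<'E'
from h import *
from scipy.optimize import least_squares
ims={};obs=[]
for n,near in(("scene",(210,147)),("top",(300,213))):
    im=cams.get_image(n);ims[n]=im
    px=im['pixels'].astype(int)
    for th,f in(("cap_mid",finder.tip_of),("mouth",finder.tip_of),("cap",finder.tip_of),("station",finder.tip_of)):
        for r in f(n,th):
            if np.hypot(*(np.array(r['at'])-near))<55: print(n,th,np.round(r['at'],1),round(r['conf'],2),np.round(at_z(im,r['at'],{'cap_mid':.1735,'mouth':.1695,'cap':.1565,'station':0}[th]),4))
    # silhouette of the cap: white blob
    m=((px.min(2)>135)).astype(np.uint8)
    k,l,s,c=cv2.connectedComponentsWithStats(m)
    i=1+np.argmin(np.hypot(*(c[1:]-near).T)+1e3*(s[1:,4]<60)); print('blob',s[i],c[i].round(1))
    obs.append((im,s[i],l==i))
def cylbox(p):
    a=np.linspace(0,2*np.pi,120); e=[]
    for im,s,m in obs:
        P=np.array([proj(im,[p[0]+.024*np.cos(t),p[1]+.024*np.sin(t),z]) for t in a for z in(.1565,.1905)])
        h=cv2.convexHull(P.astype(np.float32)); M=cv2.moments(h)
        c=np.argwhere(m).mean(0)[::-1]
        e+=[M['m10']/M['m00']-c[0],M['m01']/M['m00']-c[1]]
    return e
r=least_squares(cylbox,[.524,-.13],diff_step=1e-3);print('fit',r.x.round(4),np.round(r.fun,1))
a=cv2.resize(ims['scene']['pixels'][120:225,165:260],None,fx=4,fy=4,interpolation=2)
b=cv2.resize(ims['top']['pixels'][185:255,260:330],None,fx=5.9,fy=6,interpolation=2)
cv2.imwrite('pics/c.png',np.hstack([a,b]))
o=ctrl.get_obs();print(rot(o['tool_rot']).round(3)); T=rot(o['tool_rot'])
print('cm to xy, z.30:',(T.T@(np.array([*r.x,.30])-o['tool_pos'])*100).round(1))
E
```

```text
scene cap_mid [212.7 147.8] 0.87 [ 0.527  -0.1226  0.1735]
scene mouth [209.7 146.7] 0.9 [ 0.5201 -0.1309  0.1695]
scene cap [209.2 152.5] 0.61 [ 0.5246 -0.132   0.1565]
scene station [214.8 199.6] 0.84 [ 0.5231 -0.1304 -0.    ]
blob [198 132  24  16 295] [209.2 139.6]
top cap_mid [297.9 215.2] 0.76 [ 0.5159 -0.1284  0.1735]
top cap_mid [294.9 210.7] 0.64 [ 0.5271 -0.1226  0.1735]
top mouth [298.  212.3] 0.55 [ 0.5232 -0.1298  0.1695]
top cap [296.9 214.3] 0.88 [ 0.5205 -0.1281  0.1565]
top station [291.7 219.5] 0.7 [ 0.5285 -0.1289  0.    ]
blob [290 203  21  19 266] [299.7 211.8]
fit [ 0.5159 -0.1333] [-0.3  4.3  0.4  3.1]
[[-0.   -0.94  0.34]
 [-0.    0.34  0.94]
 [-1.   -0.   -0.  ]]
cm to xy, z.30: [ -8.2 -53.1 -57.5]
```

View pics/c.png

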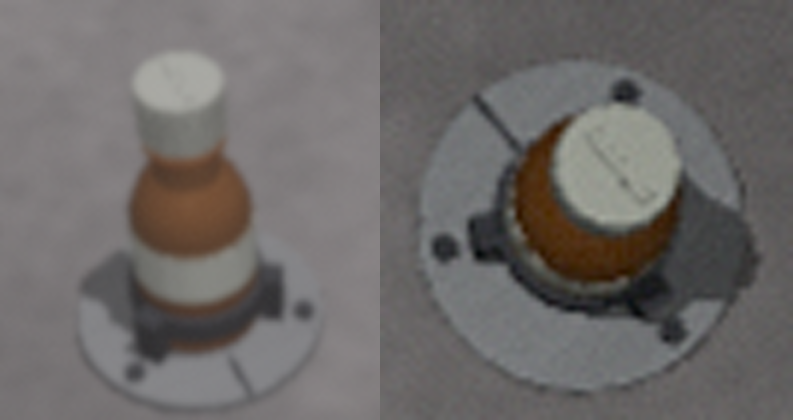

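The crop confirms it: a white ribbed cap with a bar on top, on the bottle clamped in the steel foot, at scene (210,141) and top (300,213). The axis is near (0.523, -0.130). Moving above it.

step_arm(moves=[[[-4,0,0],[0,0,0],1],[[-8,0,0],[0,0,0],1],[[-8,-2.7,-2.9],[7,0,0],1],[[-8,-5.4,-5.8],[14,0,0],1],[[-8,-8.1,-8.7],[21,0,0],1],[[-8,-10.8,-11.6],[28,0,0],1],[[-8,-13.5,-14.5],[35,0,0],1],[[-8,-16.2,-17.4],[42,0,0],1],[[-8,-18.9,-20.3],[49,0,0],1],[[-8,-21.6,-23.2],[56,0,0],1]], grip_force=80)

```text
t: 2.23
tool_pos: [0.3369, 0.2945, 0.2979]
tool_rot: [-0.189, 1.562, 0.19]
contact_force: [0.7, 0.2, 0.5]
opening: 0.0857
```

```bash
cat > go.py <<'E'
from h import *
import sys
def go(t):
    o=ctrl.get_obs();T=rot(o['tool_rot'])
    print('t',round(o['t'],2),'q',o['q'].round(2),'pos',o['tool_pos'].round(4),'F',o['contact_force'].round(1),'open',round(o['opening'],4))
    print(T.round(3).tolist(),'shift cm',(T.T@(np.array(t)-o['tool_pos'])*100).round(2))
    zt=np.cross; print('level fix deg',np.degrees(np.cross([1,0,0],T.T@[0,0,-1])).round(2))
if __name__=='__main__': go([float(x) for x in sys.argv[1:4]])
E
python3 go.py .523 -.13 .30
python3 - <<'E'
from h import *
for n,p in(("scene",(210,140.8)),("top",(300.2,212.8))):
    im=cams.get_image(n);print(n,at_z(im,p,.1905).round(4))
E
```

```text
t 2.23 q [ 0.55 -0.42  1.9  -0.    1.67  0.31] pos [0.3369 0.2945 0.2979] F [0.7 0.2 0.5] open 0.0857
[[0.001, -0.239, 0.971], [0.0, 0.971, 0.239], [-1.0, 0.0, 0.001]] shift cm [ -0.21 -45.66   7.93]
level fix deg [ 0.    0.05 -0.01]
scene [ 0.5247 -0.1277  0.1905]
top [ 0.5187 -0.1324  0.1905]
```

step_arm(moves=[[[0,-4.1,0.7],[0,0,0],1],[[0,-8.2,1.4],[0,0,0],1],[[0,-12.3,2.1],[0,0,0],1],[[0,-16.4,2.8],[0,0,0],1],[[0,-20.5,3.5],[0,0,0],1],[[0,-24.6,4.2],[0,0,0],1],[[0,-28.7,5],[0,0,0],1],[[0,-32.8,5.7],[0,0,0],1],[[0,-36.9,6.4],[0,0,0],1],[[0,-41,7.1],[0,0,0],1]])

```text
t: 3.17
tool_pos: [0.5031, -0.0877, 0.2989]
tool_rot: [-0.187, 1.56, 0.186]
contact_force: [1.4, 0.4, 0.2]
opening: 0.0855
```

```bash
python3 go.py .522 -.13 .25
```

```text
t 3.17 q [-0.32 -0.26  1.77  0.    1.63 -0.56] pos [ 0.5031 -0.0877  0.2989] F [1.4 0.4 0.2] open 0.0855
[[0.003, -0.236, 0.972], [-0.001, 0.972, 0.236], [-1.0, -0.001, 0.003]] shift cm [ 4.9  -4.55  0.82]
level fix deg [-0.    0.15  0.07]
```

step_arm(moves=[[[0,-3,0.5],[0,0,0],1],[[1.5,-4.5,0.8],[0,0,0],1],[[3.5,-4.5,0.8],[0,0,0],1],[[5,-4.5,0.8],[0,0,0],1],[[5,-4.5,0.8],[0,0,0],1],[[5,-4.5,0.8],[0,0,0],1],[[5,-4.5,0.8],[0,0,0],1],[[5,-4.5,0.8],[0,0,0],1],[[5,-4.5,0.8],[0,0,0],1],[[5,-4.5,0.8],[0,0,0],1]])

```text
t: 4.0
tool_pos: [0.5222, -0.1295, 0.2502]
tool_rot: [-0.188, 1.558, 0.185]
contact_force: [-0.2, -0.1, -0.1]
opening: 0.0854
```

```bash
python3 go.py .522 -.13 .178
python3 - <<'E'
from h import *
o=ctrl.get_obs();T=rot(o['tool_rot']);v=[]
for n in("scene","top"):
    im=cams.get_image(n);I=im['pixels'].copy()
    for s in(-1,1):
        p=proj(im,o['tool_pos']+T@[.017-.013,0,s*.0425]);cv2.circle(I,tuple(np.int32(p.round())),1,(0,0,255),-1)
    for z in(.1565,.1905):
        P=np.array([proj(im,[.522+.024*np.cos(t),-.13+.024*np.sin(t),z]) for t in np.linspace(0,6.28,60)])
        cv2.polylines(I,[np.int32(P.round()*1)],True,(0,255,0),1)
    c=np.int32(proj(im,[.522,-.13,.19])); 
    v+=[np.hstack([cv2.resize(J[c[1]-45:c[1]+35,c[0]-40:c[0]+40],None,fx=4.8,fy=3.7,interpolation=2) for J in(im['pixels'],I)])]
cv2.imwrite('pics/d.png',np.vstack(v))
E
```

```text
t 4.0 q [-0.38 -0.18  1.78  0.    1.54 -0.62] pos [ 0.5222 -0.1295  0.2502] F [-0.2 -0.1 -0.1] open 0.0854
[[0.005, -0.236, 0.972], [-0.001, 0.972, 0.236], [-1.0, -0.002, 0.004]] shift cm [ 7.22 -0.03 -0.06]
level fix deg [-0.    0.25  0.14]
```

View pics/d.png

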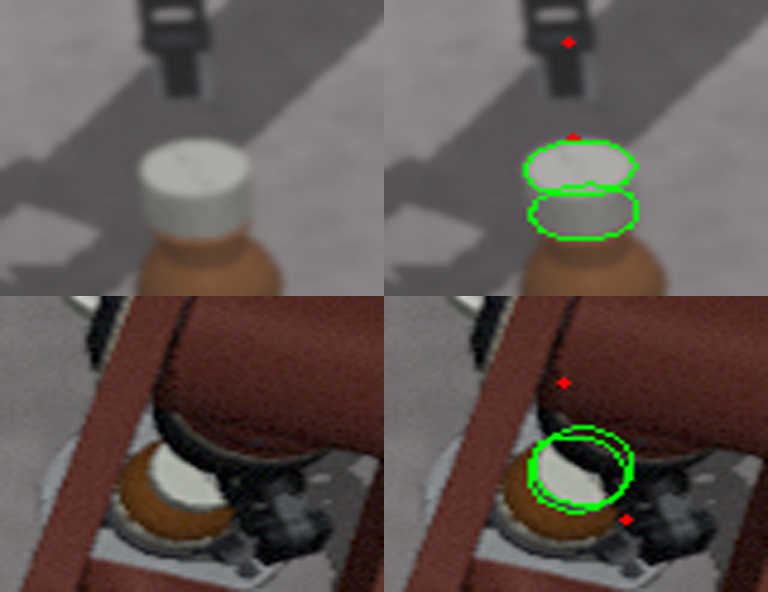

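```bash
python3 - <<'E'
from h import *
o=ctrl.get_obs();T=rot(o['tool_rot']);print(ctrl.tcp_to_tips,o['tool_pos'])
im=cams.get_image("scene");I=im['pixels']
for s in(-1,1):print(proj(im,o['tool_pos']+T@[.004,0,s*.0425]),proj(im,o['tool_pos']+T@[.004,0,s*.057]))
print(proj(im,o['tool_pos']))
cv2.imwrite('pics/e.png',cv2.resize(I[40:180,140:280],None,fx=4.2,fy=4.2,interpolation=cv2.INTER_CUBIC))
E
```

```text
0.017 [ 0.52190773 -0.12956452  0.24968774]
[206.86717787 106.3626719 ] [206.71431049 102.25133337]
[207.83614295 132.42279926] [208.0150349  137.23406367]
[207.18235261 117.35836517]
```

View pics/e.png

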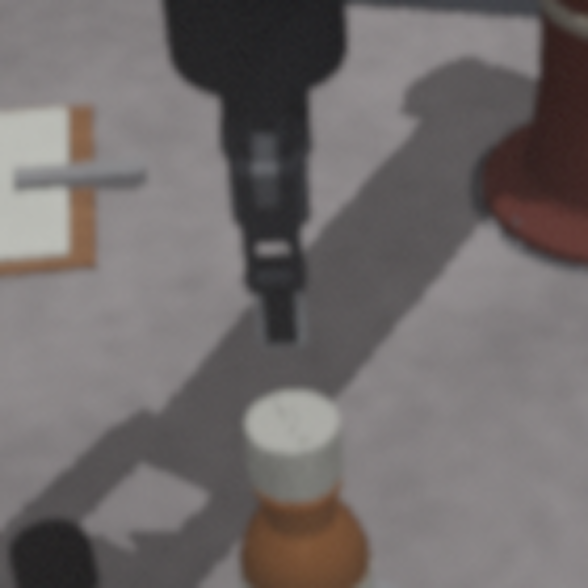

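The crop shows the near fingertip at about px (207,122), where I expected row 132 or lower. I'll shut the jaws in the air to see where the tips really are.

step_arm(moves=[[[0,0,0],[0,0,0],0],[[0,0,0],[0,0,0],0],[[0,0,0],[0,0,0],0],[[0,0,0],[0,0,0],0],[[0,0,0],[0,0,0],0],[[0,0,0],[0,0,0],0],[[0,0,0],[0,0,0],0],[[0,0,0],[0,0,0],0],[[0,0,0],[0,0,0],0],[[0,0,0],[0,0,0],0]])

```text
t: 4.98
tool_pos: [0.5218, -0.1296, 0.2494]
tool_rot: [-0.188, 1.559, 0.186]
contact_force: [-0.2, -0.5, 0.4]
opening: -0.0001
```

```bash
python3 - <<'E'
from h import *
o=ctrl.get_obs();T=rot(o['tool_rot']);print(o['t'],o['opening'],o['tool_pos'])
v=[]
for n in("scene","top"):
    im=cams.get_image(n);I=im['pixels'].copy()
    p=proj(im,o['tool_pos']+T@[.017,0,0]);print(n,p); q=proj(im,o['tool_pos']-T@[.06,0,0]);print(q)
    c=np.int32(p);J=cv2.resize(I[c[1]-70:c[1]+70,c[0]-47:c[0]+47],None,fx=4.2,fy=4.2,interpolation=cv2.INTER_CUBIC)
    cv2.circle(J,tuple(np.int32((p-c+[47,70])*4.2)),3,(0,0,255),-1);cv2.circle(J,tuple(np.int32((q-c+[47,70])*4.2)),3,(0,255,255),-1);v+=[J]
cv2.imwrite('pics/f.png',np.hstack(v))
E
```

```text
4.9833 -0.00012979971738226565 [ 0.52181543 -0.12957388  0.2494441 ]
scene [207.84155608 124.13453897]
[204.76230381  92.08156727]
top [300.60795879 208.74853434]
[304.29430249 203.07283966]
```

View pics/f.png

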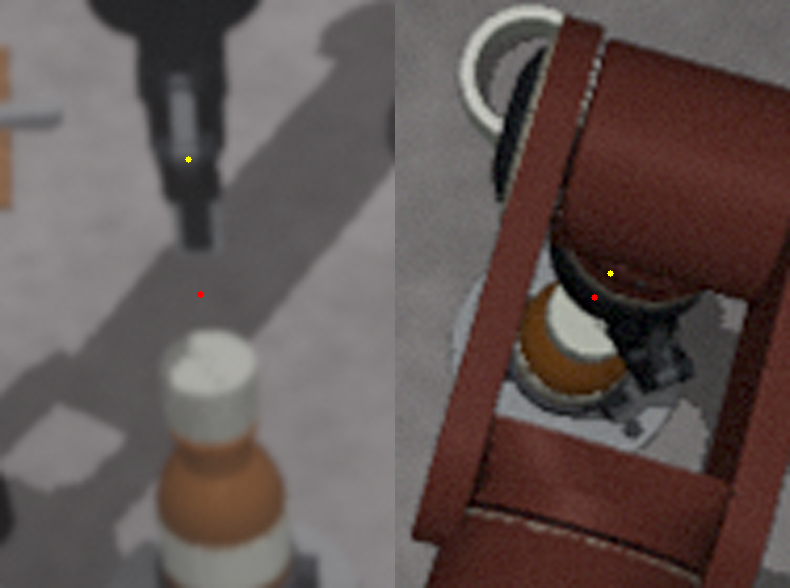

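```bash
python3 - <<'E'
from h import *
o=ctrl.get_obs();T=rot(o['tool_rot']);p0=o['tool_pos']
im=cams.get_image("top");c=np.array([305,215]);k=8;h=45
J=cv2.resize(im['pixels'][c[1]-h:c[1]+h,c[0]-h:c[0]+h],None,fx=k,fy=k*.8,interpolation=cv2.INTER_CUBIC)
def d(P,col):
    q=proj(im,P);cv2.circle(J,tuple(np.int32((q-c+h+.5)*[k,k*.8])),3,col,-1)
for x,col in((.017,(0,0,255)),(-.009,(0,128,255)),(-.056,(0,255,255)),(-.15,(0,255,0))): d(p0+T@[x,0,0],col)
for y in(-.038,.038):
    for z in(-.0425,.0425): d(p0+T@[-.06,y,z],(255,255,0))
s=cams.get_image("scene");P,D=ray(s,(206.7,113))
for x in(.46,.49,.52,.55): Q=P+D*(x-P[0])/D[0]; print(Q.round(3)); d(Q,(255,0,255))
cv2.imwrite('pics/g.png',J)
E
```

```text
[ 0.46  -0.147  0.212]
[ 0.49  -0.139  0.236]
[ 0.52  -0.13   0.259]
[ 0.55  -0.122  0.282]
```

View pics/g.png

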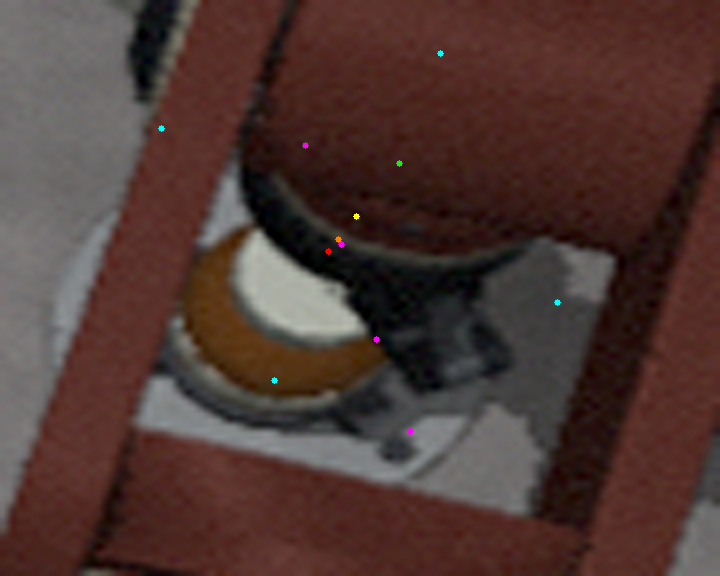

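The top view puts the gripper's linkage where the pose predicts, so there is no large sideways error. The tips seem about 2.5 cm higher than stated. I'll check by touching the cap's top gently with the shut tips.

step_arm(moves=[[[1.5,0,0],[0,0,0],0],[[3,0,0],[0,0,0],0],[[3.4,0,0],[0,0,0],0],[[3.6,0,0],[0,0,0],0],[[3.8,0,0],[0,0,0],0],[[4,0,0],[0,0,0],0],[[4.2,0,0],[0,0,0],0],[[4.4,0,0],[0,0,0],0],[[4.4,0,0],[0,0,0],0],[[4.4,0,0],[0,0,0],0]])

```text
t: 6.02
tool_pos: [0.522, -0.1296, 0.2056]
tool_rot: [-0.188, 1.559, 0.186]
contact_force: [0.1, 0.1, -0.2]
opening: -0.0
```

```bash
python3 go.py .522 -.13 .178
```

```text
t 6.02 q [-0.38 -0.15  1.83  0.    1.46 -0.62] pos [ 0.522  -0.1296  0.2056] F [ 0.1  0.1 -0.2] open -0.0
[[0.004, -0.236, 0.972], [-0.001, 0.972, 0.236], [-1.0, -0.002, 0.003]] shift cm [ 2.76 -0.03 -0.02]
level fix deg [-0.    0.19  0.1 ]
```

step_arm(moves=[[[0.5,0,0],[0,0,0],0],[[1,0,0],[0,0,0],0],[[1.3,0,0],[0,0,0],0],[[1.5,0,0],[0,0,0],0],[[1.7,0,0],[0,0,0],0],[[1.8,0,0],[0,0,0],0],[[1.9,0,0],[0,0,0],0],[[2,0,0],[0,0,0],0],[[2.1,0,0],[0,0,0],0],[[2.2,0,0],[0,0,0],0]])

```text
t: 6.85
tool_pos: [0.5222, -0.1297, 0.1837]
tool_rot: [-0.188, 1.559, 0.186]
contact_force: [0.3, -0.6, -0.1]
opening: -0.0
```

```bash
python3 go.py .522 -.13 .178; python3 - <<'E'
from h import *
v=[]
for n,c in(("scene",(208,130)),("top",(305,215))):
    im=cams.get_image(n); v+=[cv2.resize(im['pixels'][c[1]-60:c[1]+60,c[0]-47:c[0]+47],None,fx=4.2,fy=4.2,interpolation=cv2.INTER_CUBIC)]
cv2.imwrite('pics/h.png',np.hstack(v))
E
```

```text
t 6.85 q [-0.38 -0.14  1.85  0.    1.42 -0.62] pos [ 0.5222 -0.1297  0.1837] F [ 0.3 -0.6 -0.1] open -0.0
[[0.004, -0.236, 0.972], [-0.001, 0.972, 0.236], [-1.0, -0.002, 0.004]] shift cm [ 0.57 -0.03 -0.03]
level fix deg [-0.    0.21  0.11]
```

View pics/h.png

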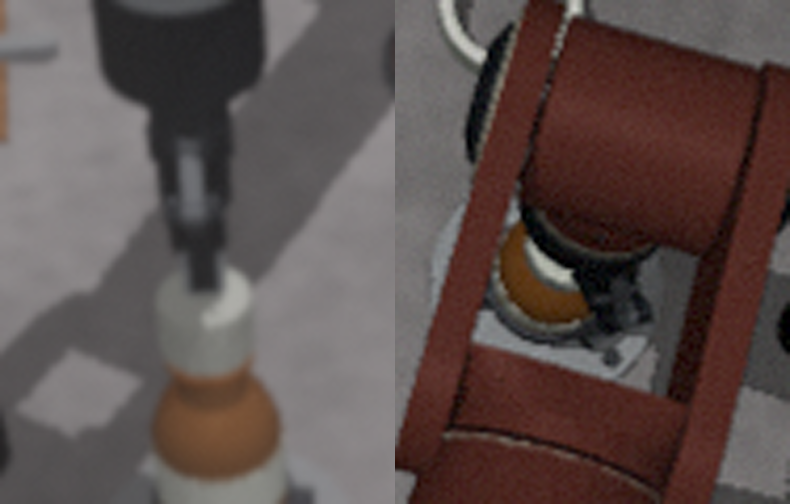

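The picture shows the fingertips at the middle of the cap's top, crop (204,290), and no force yet, so contact is close. Continuing slowly.

step_arm(moves=[[[0.1,0,0],[0,0,0],0],[[0.2,0,0],[0,0,0],0],[[0.3,0,0],[0,0,0],0],[[0.4,0,0],[0,0,0],0],[[0.5,0,0],[0,0,0],0],[[0.5,0,0],[0,0,0],0],[[0.5,0,0],[0,0,0],0],[[0.5,0,0],[0,0,0],0],[[0.5,0,0],[0,0,0],0],[[0.5,0,0],[0,0,0],0]])

```text
t: 7.78
tool_pos: [0.5221, -0.1296, 0.1785]
tool_rot: [-0.188, 1.559, 0.186]
contact_force: [-0.7, 0.6, -0.6]
opening: 0.0001
```

```bash
python3 go.py .522 -.13 .178
```

```text
t 7.78 q [-0.38 -0.13  1.86  0.    1.41 -0.62] pos [ 0.5221 -0.1296  0.1785] F [-0.7  0.6 -0.6] open 0.0001
[[0.004, -0.236, 0.972], [-0.001, 0.972, 0.236], [-1.0, -0.002, 0.003]] shift cm [ 0.05 -0.03 -0.02]
level fix deg [-0.    0.19  0.1 ]
```

step_arm(moves=[[[0.1,0,0],[0,0,0],0],[[0.2,0,0],[0,0,0],0],[[0.3,0,0],[0,0,0],0],[[0.4,0,0],[0,0,0],0],[[0.5,0,0],[0,0,0],0],[[0.6,0,0],[0,0,0],0],[[0.7,0,0],[0,0,0],0],[[0.7,0,0],[0,0,0],0],[[0.7,0,0],[0,0,0],0],[[0.7,0,0],[0,0,0],0]])

```text
t: 8.62
tool_pos: [0.5224, -0.1297, 0.1735]
tool_rot: [-0.188, 1.559, 0.185]
contact_force: [-3.9, 1.8, 7.8]
opening: 0.0001
```

```bash
python3 go.py .522 -.13 .178; python3 - <<'E'
from h import *
v=[]
for n,c in(("scene",(208,130)),("top",(305,215))):
    im=cams.get_image(n); v+=[cv2.resize(im['pixels'][c[1]-35:c[1]+35,c[0]-32:c[0]+32],None,fx=6,fy=6,interpolation=cv2.INTER_CUBIC)]
cv2.imwrite('pics/i.png',np.hstack(v))
E
```

```text
t 8.62 q [-0.38 -0.13  1.86  0.    1.4  -0.62] pos [ 0.5224 -0.1297  0.1735] F [-3.9  1.8  7.8] open 0.0001
[[0.004, -0.236, 0.972], [-0.001, 0.972, 0.236], [-1.0, -0.002, 0.004]] shift cm [-0.45 -0.02 -0.04]
level fix deg [-0.    0.22  0.12]
```

View pics/i.png

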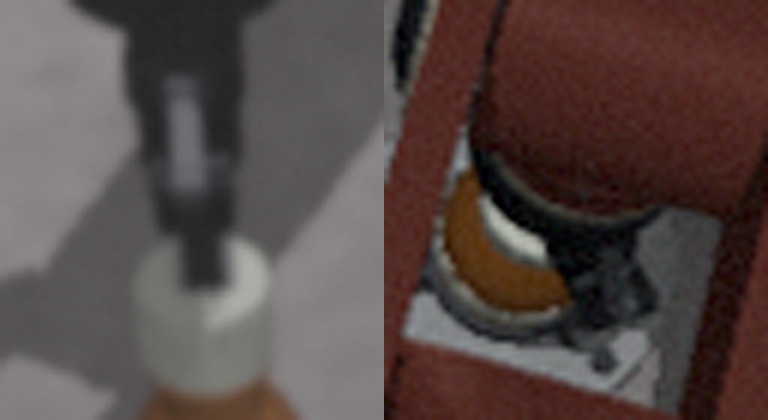

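Contact came at a reported TCP z of 0.1735 with about 8 N. The picture shows the shut tips centred on the cap's top, around crop (203,290). So the real tips are about 33 mm higher than the reported pose implies, and I'll grip at a reported z of about 0.139. Rise and open first.

step_arm(moves=[[[-2,0,0],[0,0,0],0],[[-4,0,0],[0,0,0],1],[[-4,0,0],[0,0,0],1],[[-4,0,0],[0,0,0],1],[[-4,0,0],[0,0,0],1],[[-4,0,0],[0,0,0],1],[[-4,0,0],[0,0,0],1],[[-4,0,0],[0,0,0],1],[[-4,0,0],[0,0,0],1],[[-4,0,0],[0,0,0],1]], grip_force=60)

```text
t: 9.55
tool_pos: [0.522, -0.1296, 0.213]
tool_rot: [-0.188, 1.559, 0.186]
contact_force: [-0.6, 0.7, -0.6]
opening: 0.0856
```

```bash
python3 go.py .522 -.13 .139; python3 - <<'E'
from h import *
for n,near in(("scene",(210,147)),("top",(300,213))):
    im=cams.get_image(n)
    for r in finder.tip_of(n,"cap_mid")+finder.find_in(n,"cap_mid"):
        if np.hypot(*(np.array(r['at'])-near))<30: print(n,np.round(r['at'],1),round(r['conf'],2),at_z(im,r['at'],.1735).round(4))
E
```

```text
t 9.55 q [-0.38 -0.16  1.82  0.    1.47 -0.62] pos [ 0.522  -0.1296  0.213 ] F [-0.6  0.7 -0.6] open 0.0856
[[0.004, -0.236, 0.972], [-0.001, 0.972, 0.236], [-1.0, -0.002, 0.003]] shift cm [ 7.4  -0.02 -0.03]
level fix deg [-0.    0.18  0.1 ]
scene [208.1 147.4] 0.64 [ 0.5272 -0.1325  0.1735]
scene [210.8 147.3] 0.97 [ 0.5261 -0.1269  0.1735]
top [300.3 211.8] 0.68 [ 0.5233 -0.1348  0.1735]
top [294.3 217.6] 0.62 [ 0.5111 -0.1194  0.1735]
top [289.4 227.3] 0.25 [ 0.4897 -0.1056  0.1735]
```

step_arm(moves=[[[1.5,0,0],[0,0,0],1],[[3,0,0],[0,0,0],1],[[4,0,0],[0,0,0],1],[[5,0,0],[0,0,0],1],[[5.8,0,0],[0,0,0],1],[[6.4,0,0],[0,0,0],1],[[6.9,0,0],[0,0,0],1],[[7.4,0,0],[0,0,0],1],[[7.4,0,0],[0,0,0],1],[[7.4,0,0],[0,0,0],1]])

```text
t: 10.68
tool_pos: [0.5226, -0.1298, 0.1395]
tool_rot: [-0.188, 1.559, 0.185]
contact_force: [-0.2, -0.1, 0.0]
opening: 0.0853
```

```bash
python3 go.py .522 -.13 .139; python3 - <<'E'
from h import *
v=[]
for n,c in(("scene",(208,140)),("top",(305,215))):
    im=cams.get_image(n); v+=[cv2.resize(im['pixels'][c[1]-40:c[1]+40,c[0]-32:c[0]+32],None,fx=6,fy=6,interpolation=cv2.INTER_CUBIC)]
cv2.imwrite('pics/j.png',np.hstack(v))
E
```

```text
t 10.68 q [-0.38 -0.1   1.89  0.    1.34 -0.62] pos [ 0.5226 -0.1298  0.1395] F [-0.2 -0.1  0. ] open 0.0853
[[0.004, -0.236, 0.972], [-0.001, 0.972, 0.236], [-1.0, -0.002, 0.004]] shift cm [ 0.05 -0.01 -0.06]
level fix deg [-0.    0.22  0.13]
```

View pics/j.png

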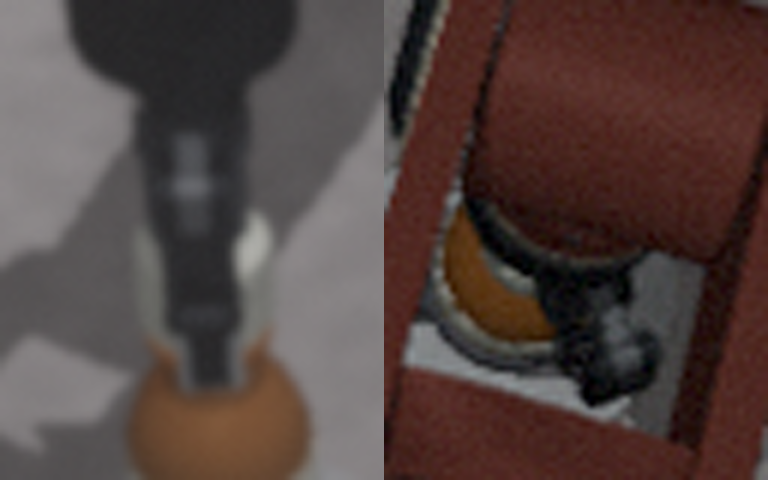

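The scene view shows the near finger in front of the cap (crop col 210, cap centre about 205), straddling it with no contact. Closing.

step_arm(moves=[[[0,0,0],[0,0,0],0.6],[[0,0,0],[0,0,0],0.5],[[0,0,0],[0,0,0],0.4],[[0,0,0],[0,0,0],0],[[0,0,0],[0,0,0],0],[[0,0,0],[0,0,0],0],[[0,0,0],[0,0,0],0],[[0,0,0],[0,0,0],0],[[0,0,0],[0,0,0],0],[[0,0,0],[0,0,0],0]], grip_force=60)

```text
t: 11.62
tool_pos: [0.5218, -0.1302, 0.1407]
tool_rot: [-0.189, 1.561, 0.185]
contact_force: [-6.0, -0.3, 4.6]
opening: 0.0462
```

```bash
python3 go.py .522 -.13 .139; python3 -c "
from h import *
print(ctrl.get_obs()['wrist_torque'])"
```

```text
t 11.62 q [-0.38 -0.1   1.89 -0.    1.34 -0.62] pos [ 0.5218 -0.1302  0.1407] F [-6.  -0.3  4.6] open 0.0462
[[0.002, -0.236, 0.972], [-0.002, 0.972, 0.236], [-1.0, -0.003, 0.001]] shift cm [0.17 0.01 0.03]
level fix deg [-0.    0.08  0.15]
[-0.01754948  1.02880876  0.04875811]
```

step_arm(moves=[[[0.1,0,0],[0,0,0],0],[[0.2,0,0],[0,0,0],0],[[0.3,0,0],[0,0,0],0],[[0.4,0,0],[0,0,0],0],[[0.5,0,0],[0,0,0],0],[[0.6,0,0],[0,0,0],0],[[0.7,0,0],[0,0,0],0],[[0.8,0,0],[0,0,0],0],[[0.8,0,0],[0,0,0],0],[[0.8,0,0],[0,0,0],0]])

```text
t: 12.45
tool_pos: [0.5217, -0.1302, 0.1353]
tool_rot: [-0.189, 1.562, 0.185]
contact_force: [-8.4, 2.7, 12.0]
opening: 0.0464
```

```bash
python3 go.py .522 -.13 .139
```

```text
t 12.45 q [-0.38 -0.09  1.9  -0.    1.34 -0.62] pos [ 0.5217 -0.1302  0.1353] F [-8.4  2.7 12. ] open 0.0464
[[0.001, -0.236, 0.972], [-0.002, 0.972, 0.236], [-1.0, -0.003, 0.001]] shift cm [-0.37  0.02  0.03]
level fix deg [-0.    0.05  0.15]
```

step_arm(moves=[[[0.4,0,0],[0,0,0],0],[[0.4,0,0],[-6,0,0],0],[[0.4,0,0],[-12,0,0],0],[[0.4,0,0],[-18,0,0],0],[[0.4,0,0],[-24,0,0],0],[[0.4,0,0],[-30,0,0],0],[[0.4,0,0],[-36,0,0],0],[[0.4,0,0],[-42,0,0],0],[[0.4,0,0],[-42,0,0],0],[[0.4,0,0],[-42,0,0],0]])

```text
t: 13.28
tool_pos: [0.5211, -0.1306, 0.1348]
tool_rot: [-0.76, 1.437, 0.756]
contact_force: [-12.7, 2.9, 17.8]
opening: 0.0467
```

```bash
python3 go.py .522 -.13 .139; python3 -c "
from h import *
print(ctrl.get_obs()['wrist_torque'])"
```

```text
t 13.28 q [-0.38 -0.09  1.9  -0.    1.34 -1.35] pos [ 0.5211 -0.1306  0.1348] F [-12.7   2.9  17.8] open 0.0467
[[-0.001, -0.826, 0.563], [-0.003, 0.563, 0.826], [-1.0, -0.001, -0.003]] shift cm [-0.42 -0.04  0.09]
level fix deg [ 0.   -0.18  0.06]
[0.39568348 1.91258867 0.20524389]
```

step_arm(moves=[[[0.35,0,0],[-6,0,0],0],[[0.35,0,0],[-12,0,0],0],[[0.35,0,0],[-18,0,0],0],[[0.35,0,0],[-24,0,0],0],[[0.35,0,0],[-29,0,0],0],[[0.35,0,0],[-29,0,0],0],[[0.35,0,0],[-29,0,0],0],[[0.35,0,0],[-29,0,0],0],[[0.3,0,0],[-29,0,0],0],[[0.3,0,0],[-29,0,0],0]])

```text
t: 14.12
tool_pos: [0.5209, -0.1312, 0.1349]
tool_rot: [-1.144, 1.256, 1.141]
contact_force: [-10.2, 1.0, 14.4]
opening: 0.0465
```

```bash
python3 go.py .522 -.13 .139; python3 - <<'E'
from h import *
v=[]
for n,c in(("scene",(208,140)),("top",(305,215))):
    im=cams.get_image(n); v+=[cv2.resize(im['pixels'][c[1]-40:c[1]+40,c[0]-32:c[0]+32],None,fx=6,fy=6,interpolation=cv2.INTER_CUBIC)]
cv2.imwrite('pics/k.png',np.hstack(v))
E
```

```text
t 14.12 q [-0.38 -0.09  1.9  -0.01  1.34 -1.86] pos [ 0.5209 -0.1312  0.1349] F [-10.2   1.   14.4] open 0.0465
[[-0.002, -0.996, 0.092], [-0.005, 0.092, 0.996], [-1.0, 0.002, -0.005]] shift cm [-0.41 -0.1   0.12]
level fix deg [ 0.   -0.27 -0.09]
```

View pics/k.png

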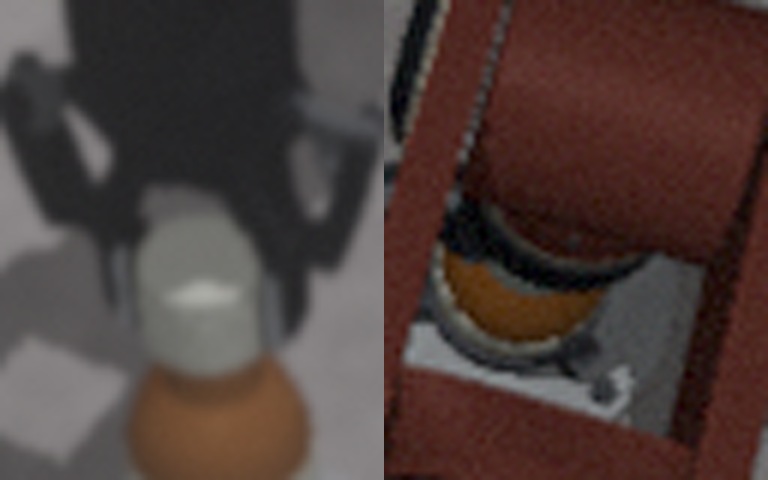

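The cap sits between both pads (scene crop about (200,290)), and the tool has turned 71°. Lifting straight up.

step_arm(moves=[[[0,0,0],[0,0,0],0],[[-0.3,0,0],[0,0,0],0],[[-0.6,0,0],[0,0,0],0],[[-0.9,0,0],[0,0,0],0],[[-1.3,0,0],[0,0,0],0],[[-1.7,0,0],[0,0,0],0],[[-2.1,0,0],[0,0,0],0],[[-2.5,0,0],[0,0,0],0],[[-2.5,0,0],[0,0,0],0],[[-2.5,0,0],[0,0,0],0]])

```text
t: 15.05
tool_pos: [0.5213, -0.1311, 0.1603]
tool_rot: [-1.145, 1.255, 1.14]
contact_force: [-1.1, 0.2, -0.3]
opening: 0.0466
```

```bash
python3 go.py .522 -.13 .201
```

```text
t 15.05 q [-0.38 -0.11  1.87 -0.    1.38 -1.86] pos [ 0.5213 -0.1311  0.1603] F [-1.1  0.2 -0.3] open 0.0466
[[-0.001, -0.996, 0.092], [-0.005, 0.092, 0.996], [-1.0, 0.001, -0.005]] shift cm [-4.07 -0.06  0.1 ]
level fix deg [ 0.   -0.28 -0.03]
```

Still gripped (46.6 mm opening) and no resisting force, so it is free. Up to the final height.

step_arm(moves=[[[-0.5,0,0],[0,0,0],0],[[-1.1,0,0],[0,0,0],0],[[-1.8,0,0],[0,0,0],0],[[-2.5,0,0],[0,0,0],0],[[-3.2,0,0],[0,0,0],0],[[-3.7,0,0],[0,0,0],0],[[-4,0,0],[0,0,0],0],[[-4,0,0],[0,0,0],0],[[-4,0,0],[0,0,0],0],[[-4,0,0],[0,0,0],0]])

```text
t: 15.88
tool_pos: [0.5211, -0.1308, 0.1999]
tool_rot: [-1.144, 1.256, 1.14]
contact_force: [0.3, 0.3, 0.2]
opening: 0.0467
```

```bash
python3 go.py .522 -.13 .201; python3 - <<'E'
from h import *
v=[]
for n,c in(("scene",(208,140)),("top",(305,215))):
    im=cams.get_image(n); v+=[cv2.resize(im['pixels'][c[1]-50:c[1]+40,c[0]-32:c[0]+32],None,fx=6,fy=6,interpolation=cv2.INTER_CUBIC)]
    if n=='scene': print('expected cap_mid px',proj(im,[.5215,-.131,.2335]),[(np.round(r['at'],1),round(r['conf'],2)) for r in finder.tip_of(n,'cap_mid')])
cv2.imwrite('pics/l.png',np.hstack(v))
E
```

```text
t 15.88 q [-0.38 -0.15  1.84 -0.    1.45 -1.86] pos [ 0.5211 -0.1308  0.1999] F [0.3 0.3 0.2] open 0.0467
[[-0.002, -0.996, 0.091], [-0.004, 0.091, 0.996], [-1.0, 0.001, -0.005]] shift cm [-0.11 -0.08  0.09]
level fix deg [ 0.   -0.27 -0.08]
expected cap_mid px [207.16243264 123.54701028] [(array([151. , 170.5]), 0.75), (array([208.8, 124.9]), 0.64), (array([283.5, 204.2]), 0.63)]
```

View pics/l.png

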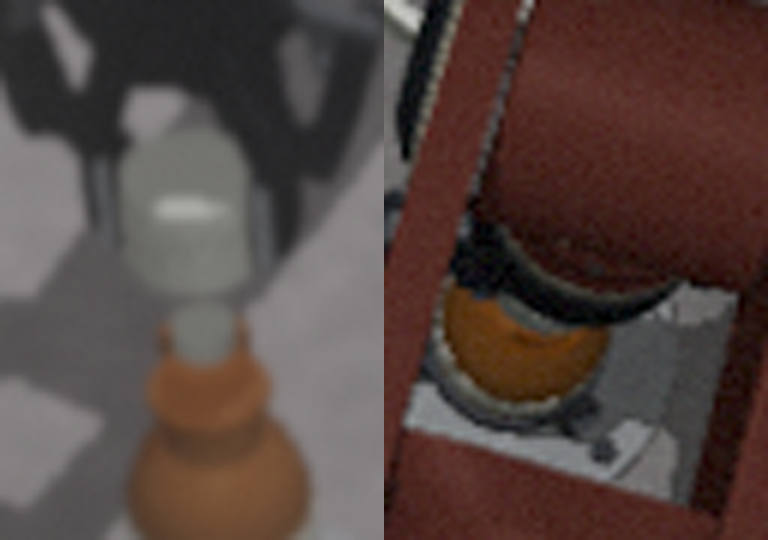

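The cap is level between the pads at scene crop (187,210), above the bare neck at (200,335). The finder's point (208.8,124.9) matches the expected (207.2,123.5). Handing in.

```bash
python3 -c "
from h import *
o=ctrl.get_obs();print(o['t'],abs(o['dq']).max());print(ctrl.finish_job())"
```

```text
16.0333 0.0034721615240671856
the job is handed in; nothing more can be done
None
```

I pressed the clamped bottle's white cap down about 5 mm (roughly 12 N), turned it about 71° anticlockwise while it was down, and lifted it straight up. The job was handed in at 16.0 s with the cap still in the gripper; no verdict is reported.

**Last checks:**
- **Height:** the cap is about 59 mm above where it sat locked, by the change in arm height.
- **Position:** the cap finder's point was within about 2 px of where the held cap should appear, straight above the bare neck.
- **Hold:** it looks level in the picture, the opening was 46.7 mm, outside force was under 0.5 N and the joints were practically still.

**What disagreed:**
- **Fingertip height:** the fingertips were really about 33 mm higher than the reported pose and stated tip offset imply. The pictures showed it and a light touch on the cap's top confirmed it, so I gripped 33 mm lower by the readout. That touch pressed the cap about 2 mm while it was still locked.
- **Grip opening:** the jaws stopped at about 46.5 mm on the 48 mm cap.
- **Picture budget:** I viewed 11 pictures against the budget of 10.

I did not re-measure the loose bottles and the tape roll at the end. The arm passed well clear of them and I felt no contact there.

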